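# Roll the bearing sleeve up the ramp into the gauge cradle and close the keeper

## Robot

A 6-joint arm with a two-finger parallel gripper is mounted at the origin on the work surface. World frame = base frame: x ahead of the robot, y to its left, z up, the work surface at z = 0. Lengths are in mm, angles in rad, forces in N, time in s.
With the tool pointing down it reaches from about 350 to 725 mm from the base axis. Payload 4.3 kg.
Tool frame: the origin (TCP) lies midway between the tips of the shut fingers; the grasp point (between the pads) lies 19 mm behind it; z points along the fingers, x is the direction in which the jaws open and shut, and the axes are right-handed (so a half turn about z gives the same grasp; the last joint's range is limited). The gripper opens to 85 mm and grips with 20 to 120 N. Pads are 22 mm wide; open, the fingers measure 114 mm over their backs; the gripper's body (76 mm by 85 mm) begins 54 mm behind the grasp point. The pads swing forward as they close: fully open they stand 13 mm farther back than shut.
Start: joints at [-1.374, 0.377, 0.081, 1.274, 0, 1.46], TCP at [173.666, -548.185, 231.329] pointing down, gripper open.
Joint ranges: [-2.72, 2.72], [-0.84, 1.66], [-1.02, 1.22], [-1.77, 2.12], [-1.37, 1.28], [-3.14, 3.14]. Speed limits (rad/s): [2.57, 2.57, 3.14, 3.14, 3.14, 3.14].

## Interface

Orientations are given as a rotation vector (axis times angle).
In Python, from bench import r gives the robot as it stands.
- The arm moves only by the tool servo_tool, never from a script. Its arguments are lists of equal length, an entry for each row: "rotation": the turn, a rotation vector about the tool's x, y, z in degrees, a list of three; "xyz": the shift along the tool's x, y, z in cm, a list of three; "hand": the finger opening in cm, from 0 to 8.54. In form: {"rotation": [[ax, ay, az], ...], "xyz": [[x, y, z], ...], "hand": [hand, ...]}. A call has 1 to 20 rows; each row shifts and turns the commanded pose from where the row before left it, along the tool's axes as they then stand; what a row does not reach is not made up. A row lasts 1/12 s, in which the tool goes at most 41.7 mm and 7.16 degrees, less where a joint would pass 70% of its speed; a pose out of reach is approached as far as the arm can. A call with a gripper value outside its range is refused whole. The fingers move at their own pace and stop on an object; "force" is the grip in N (left out, the last holds). Time passes only in rows, so rows that do not move let the fingers close. It gives the time, the measured TCP pose, the force and the opening at its end, in the units of the state.
- r.observe(): the state, without advancing time (a new reading comes with each control period).
- r.snapshot(name): name is "scene" or "top"; returns a dict with "img" (400x640x3 uint8, red, green, blue), "K" (3x3 intrinsics, pixels), "R" (3x3) and "t" (3): a world point X has camera coordinates R X + t. Camera axes: x right, y down, z forward; pixel columns grow to the right and rows downward; lengths in mm; the calibration is good to about 2 mm. A picture is of the moment at which its call begins. There is no depth.
- r.job_done(): hands the job in, once; it reports no verdict.
The state is a dict: "clock": time; "qpos": joint angles; "dq": joint speeds; "effort": joint torques, N m; "tool_pos": TCP position; "ee_rot": TCP orientation; "contact_force": force on the tool from outside, world axes, zero at the start; "moment": the same for the moment, N m; "width": opening from 0.0 (shut) to 1.0 (fully open).
Only numpy, scipy, OpenCV 4.12 (cv2) and the standard library are available. Lean on these libraries where they do the work, as an engineer would, in place of code of your own. Each camera call takes 0.05 s, during which the arm holds its last target.

## Task

Push the loose steel sleeve slowly up the shallow ramp from behind with the fingertips, never letting it roll back down, until it drops into the cradle against the stop plate at the top. Then push the keeper arm round with a fingertip until it lies fully across the track behind the sleeve. Do not pick the sleeve up, and leave the other things on the bench where they are.

Things in the scene. Friction and masses are not known exactly. Their poses are not given: they have to be found in the camera images.
- ramp: aluminium ramp fixture fixed to the bench, 350 x 100 mm. Origin at bench level on the track's centre line; +y level, towards the uphill end; -x the side facing the robot; z up. From the low end: gutter (y -214 to -160 mm, floor z 6, end wall top z 22), slope (y -160 to 70, surface z 14 rising to 37, 0.10 rad), then the cradle: level floor z 33, 4 mm below the crest, up to the stop plate.
- deck: the sloping track, fixed in the ramp. Origin on its surface, mid length (ramp frame 0, -45, 25.5 mm); y straight up the slope, z normal to it. Runs y = -116 to 116 mm; side rails 72 mm apart inside, 6 thick, 10 high. A strip 2 mm high across it at y = -74 to -69 keeps the sleeve at the start; a sleeve that rolls back from higher up jumps it and falls in the gutter.
- sleeve: loose steel sleeve, cylinder of 44 mm diameter, 68 mm long, dark bore, 0.25 to 0.5 kg, lying across the track between the rails, at first against the low strip (deck frame y = -60 mm, axis 22 mm above the surface). Origin at its middle; its x is the cylinder's axis, y and z turn as it rolls. Let go on the slope it runs down; once over the crest it drops into the cradle and stays.
- stop (a point): top middle of the upright stop plate's face that the sleeve meets at the uphill end (ramp frame 0, 106, 63 mm). Plate 84 mm wide, 12 mm thick; a fixed round gauge on a thin post stands on it, up to z = 160 mm
- seat (a point): where the sleeve's middle lies when it rests in the cradle against the stop (ramp frame 0, 83, 55 mm; up to 1 mm of play)
- keeper (a joint): angle of the keeper arm about its upright pivot, rad: 0 = closed, square across the track just behind the seated sleeve (end stop); 1.57 = open, along the track pointing downhill, outside the rail on the robot's side; more = farther out (to 2.2). Closing turns anticlockwise seen from above. Stiff: about 0.15 N m; stays where left; starts at 1.55 to 2.0.
- keeper_pivot (a point): centre of the keeper's pivot at the underside of the arm, on a post on the robot's side of the track near the cradle (ramp frame -62, 52, 50 mm)
- keeper_pin (a point): top centre of the upright black pin, 10 mm diameter, on the keeper arm, 84 mm from the pivot; its top is 98 mm above the bench. The arm is a level steel bar 10 mm wide, its underside 51 mm and top 65 mm above the bench, reaching 96 mm from the pivot
- screwdriver: bystander: screwdriver lying on the bench, origin under it; leave alone
- lamp_unit: bystander: black projector lamp unit with a glass lens on top, body 60 x 70 x 40 mm, 70 mm tall, origin under its centre; leave alone
- bearing: bystander: flat steel bearing ring, 62 mm across, 18 mm high, lying on the bench, origin under its centre; leave alone
- jar: bystander: glass jar, 60 mm diameter, 75 mm tall, origin under its centre; leave alone
Things that resemble listed ones, but are neither listed nor needed, are in the scene too. What is shaped like the sleeve but green is not meant.

How it is judged (in metres and radians):
On the way, in this order (a step that is already met when the one before it is completed fails the run):
1. the sleeve lies in the cradle against the stop while the keeper arm is still open (y of sleeve in the frame of ramp between 0.0795 and 0.0875 m and z of sleeve in the frame of ramp between 0.052 and 0.058 m and x of sleeve in the frame of ramp between -0.006 and 0.006 m and value of joint keeper above 1 rad), for 0.2 s.
2. the keeper arm is closed across the track behind the sleeve (y of sleeve in the frame of ramp between 0.0795 and 0.0875 m and z of sleeve in the frame of ramp between 0.052 and 0.058 m and x of sleeve in the frame of ramp between -0.006 and 0.006 m and value of joint keeper below 0.1 rad), for 0.2 s.
At the end, for the whole second after the job is handed in: The sleeve rests in the cradle (its middle within 4 mm of the seat along the track, within 6 mm across, within 3 mm in height), still, and the keeper is within 0.10 rad of closed (all of step 2 and linear speed of sleeve below 0.02 m/s); the robot touches nothing.
It fails at once if the sleeve rolled back down, over the low strip (y of sleeve in the frame of deck below -0.075 m).
It fails at once if the sleeve was lifted off the track (more than 8 mm) (z of sleeve in the frame of deck above 0.03 m).
It fails at once if the sleeve was flung or ran free (faster than 0.5 m/s) (linear speed of sleeve above 0.5 m/s).
It fails at once if a bystander was moved by more than 20 mm (distance of any of screwdriver, lamp_unit, bearing, jar from where it was at the start of the episode above 0.02 m).
It also fails if it takes over 61 s, if anything falls off the work surface, if the arm or the gripper's body presses on something with over 40 N, if the wrist force passes 120 N, or if a joint passes its speed limit or range.

## Working session

There is one attempt and no reset: what is moved stays moved. The work goes in short steps, Python scripts to look and compute and a tool call to move; the robot and the scene stay as the last step left them, time stands still between calls to the robot, and variables do not carry over. Pictures are saved under pics/ and viewed, and the job is handed in when it is done.

Besides the shell and the picture viewer there is one more tool, called after "Call:" as name(argument=value, ...) on one line, values as JSON. servo_tool: Moves the arm, as the interface text tells. Its arguments: {"type":"object","properties":{"rotation":{"type":"array"},"xyz":{"type":"array"},"hand":{"type":"array"},"force":{"type":"number"}},"required":["rotation","xyz","hand"]}

```bash
mkdir -p pics; ls
python3 - <<'E'
from bench import r
import cv2,pickle
print(r.observe())
d={}
for n in("scene","top"):
    s=r.snapshot(n);d[n]=s
    cv2.imwrite(f"pics/{n}0.png",s["img"][:,:,::-1]);print(n,s["K"],s["R"],s["t"])
pickle.dump(d,open("s0.pkl","wb"))
E
```

```text
pics
{'clock': 0.0, 'qpos': array([-1.37431482e+00,  3.78095232e-01,  7.96309153e-02,  1.27440461e+00,
        4.54769904e-06,  1.46052579e+00]), 'dq': array([-0.00147365,  0.00089986,  0.00017639,  0.00122427,  0.00018843,
       -0.00076416]), 'effort': array([ 1.86077596e-04, -4.63603950e+01,  2.69876093e+01,  2.08167464e-02,
       -1.08538218e-04,  1.62064111e-05]), 'tool_pos': array([ 173.52347364, -547.50294413,  230.34446082]), 'ee_rot': array([-2.53361156e+00,  1.85515203e+00,  2.39324384e-03]), 'contact_force': array([-0.03408658,  0.32793788,  0.29357269]), 'moment': array([-0.0025158 , -0.01109032,  0.06453648]), 'width': 1.0002044878861216}
scene [[434.41073178   0.         321.35885652]
 [  0.         434.41073178 196.44063868]
 [  0.           0.           1.        ]] [[-0.4327942   0.90134378  0.0163885 ]
 [ 0.59605156  0.29974737 -0.74489869]
 [-0.6763222  -0.31261944 -0.66697628]] [ 269.112947   -291.18087055 1717.37304489]
top [[443.34350606   0.         322.39200124]
 [  0.         443.34350606 204.82605627]
 [  0.           0.           1.        ]] [[ 0.00151391 -0.99928447  0.0377922 ]
 [-0.99111433 -0.00652592 -0.13285258]
 [ 0.13300414 -0.03725527 -0.99041504]] [ -41.35506853  614.18406627 1068.59524452]
```

View pics/scene0.png

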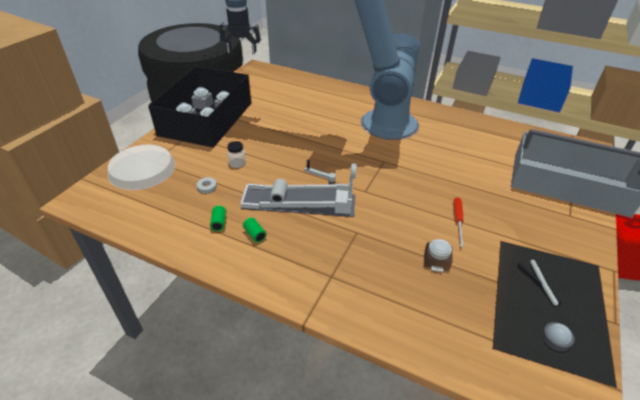

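View pics/top0.png

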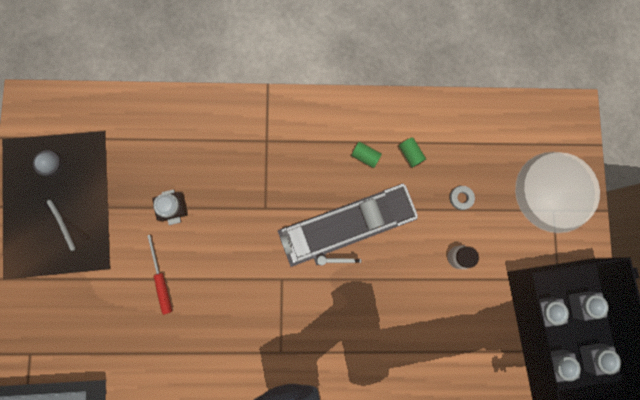

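The scene view shows the ramp at about (300,200). In the top view it runs from (415,205) at the low end to (285,250) at the stop. The grey sleeve is at (373,213), and the two green cylinders at (366,154) and (412,152) are decoys. The keeper runs from (321,260) to its pin at (357,260). Next I'll enlarge this area.

Run:
```python
import cv2
a=cv2.imread("pics/top0.png")[170:280,265:430]; cv2.imwrite("pics/ct.png",cv2.resize(a,None,fx=4.8,fy=4.8,interpolation=cv2.INTER_CUBIC))
a=cv2.imread("pics/scene0.png")[145:230,230:370]; cv2.imwrite("pics/cs.png",cv2.resize(a,None,fx=5.6,fy=5.6,interpolation=cv2.INTER_CUBIC))
```

```text
(no output)
```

View pics/ct.png

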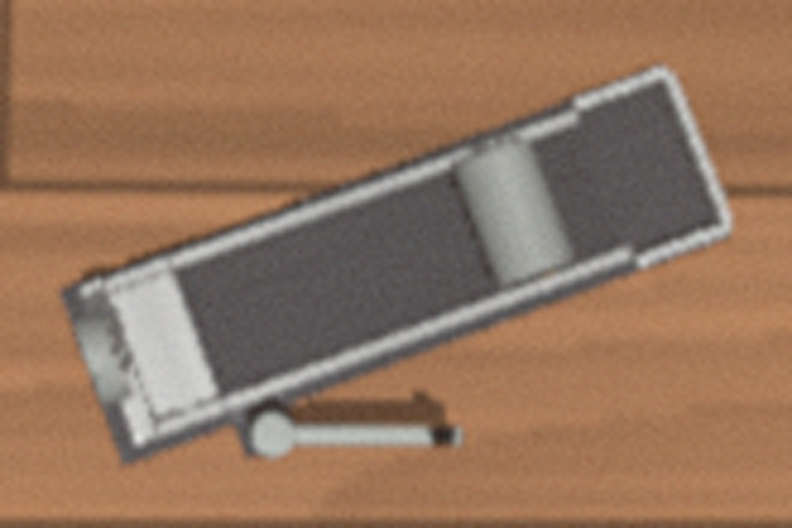

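View pics/cs.png

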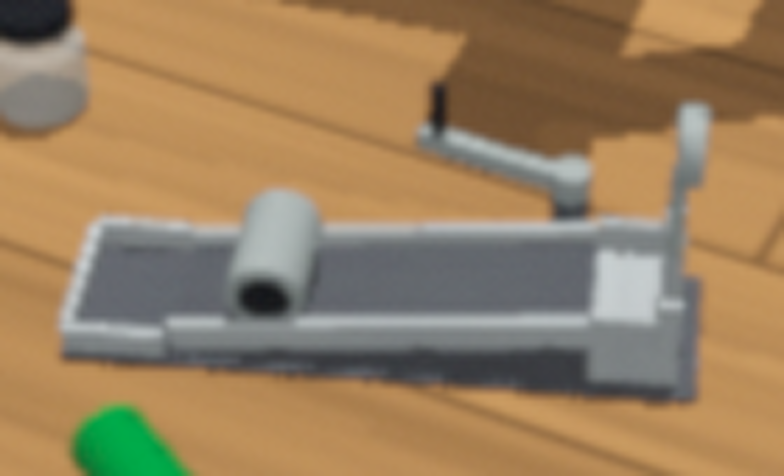

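```bash
cat > h.py <<'E'
import numpy as np,pickle,cv2
from scipy.optimize import least_squares
def proj(s,X):
    c=np.asarray(X)@s["R"].T+s["t"]; p=c@s["K"].T; return p[...,:2]/p[...,2:]
def ray(s,uv):
    d=s["R"].T@np.linalg.solve(s["K"],[uv[0],uv[1],1.]); return -s["R"].T@s["t"],d/np.linalg.norm(d)
def onz(s,uv,z):
    o,d=ray(s,uv); return o+d*(z-o[2])/d[2]
def tri(a,ua,b,ub):
    A=[];B=[]
    for s,u in((a,ua),(b,ub)):
        o,d=ray(s,u);P=np.eye(3)-np.outer(d,d);A.append(P);B.append(P@o)
    x=np.linalg.lstsq(np.vstack(A),np.hstack(B),rcond=None)[0]
    o,d=ray(a,ua);o2,d2=ray(b,ub);n=np.cross(d,d2)
    return x,abs((o2-o)@n)/np.linalg.norm(n)
ct=lambda u,v:np.array([(u+.5)/4.8-.5+265,(v+.5)/4.8-.5+170])
cs=lambda u,v:np.array([(u+.5)/5.6-.5+230,(v+.5)/5.6-.5+145])
E
python3 - <<'E'
from h import *
d=pickle.load(open("s0.pkl","rb"));T,S=d["top"],d["scene"]
L=[(T,ct(630,255),[-39,-160,24]),(T,ct(578,120),[39,-160,24]),(T,ct(215,400),[-36,70,37]),(T,ct(178,268),[36,70,37]),
(T,ct(515,210),[0,-107,44]),(S,cs(263,297),[34,-107,41.4])]
W=[onz(s,u,X[2]) for s,u,X in L]
for w,l in zip(W,L):print(np.round(w),l[2])
def f(p):
    c,s=np.cos(p[2]),np.sin(p[2])
    return np.concatenate([[p[0]+c*X[0]-s*X[1]-w[0],p[1]+s*X[0]+c*X[1]-w[1]] for w,(_,_,X) in zip(W,L)])
r=least_squares(f,[500,-50,0.3]);print(r.x,np.round(f(r.x).reshape(-1,2),1))
x0,y0,a=r.x
R=np.array([[np.cos(a),-np.sin(a),0],[np.sin(a),np.cos(a),0],[0,0,1]]);t=np.array([x0,y0,0])
np.savez("pose.npz",R=R,t=t)
def rf(w):return np.round((w-t)@R,1)
print("pin tri",*[ (rf(x),e) for x,e in [tri(T,ct(441,434),S,cs(439,85))]],rf(onz(T,ct(441,434),98)))
print("pivot",rf(onz(T,ct(272,433),68)))
print("stop world",R@[0,106,63]+t,"seat",R@[0,83,55]+t,"sleeve",R@[0,-107,41.4]+t)
print("gutter",rf(onz(T,ct(698,148),22)))
img=cv2.resize(T["img"][170:280,265:430,::-1],None,fx=4.8,fy=4.8,interpolation=cv2.INTER_CUBIC)
for X in [[36,-160,14],[-36,-160,14],[36,70,37],[-36,70,37],[0,106,63],[-62,52,65],[0,-107,41.4],[-34,-107,41.4],[34,-107,41.4],[0,-214,22]]:
    p=proj(T,R@X+t);p=((p-[265,170]+.5)*4.8-.5).astype(int);cv2.circle(img,p.tolist(),4,(0,0,255),-1)
cv2.imwrite("pics/fit.png",img)
E
```

```text
[ 572. -227.   24.] [-39, -160, 24]
[ 644. -200.   24.] [39, -160, 24]
[495.  -7.  37.] [-36, 70, 37]
[563.  13.  37.] [36, 70, 37]
[ 593. -163.   44.] [0, -107, 44]
[ 622. -151.   41.] [34, -107, 41.4]
[ 5.53552937e+02 -6.29325949e+01  3.52141732e-01] [[ 0.2  0.3]
 [ 1.1  0.7]
 [ 1.1 -2.6]
 [ 0.4  2.6]
 [-2.9 -0.5]
 [ 0.1 -0.5]]
pin tri (array([-90.7, -24.7,  98.2]), np.float64(1.0801543539831144)) [-90.7 -24.2  98. ]
pivot [-62.   52.1  68. ]
stop world [516.99259356  36.56283844  63.        ] seat [524.92549835  14.97420667  55.        ] sleeve [ 590.45819004 -163.36666447   41.4       ]
gutter [   1.9 -216.2   22. ]
```

View pics/fit.png

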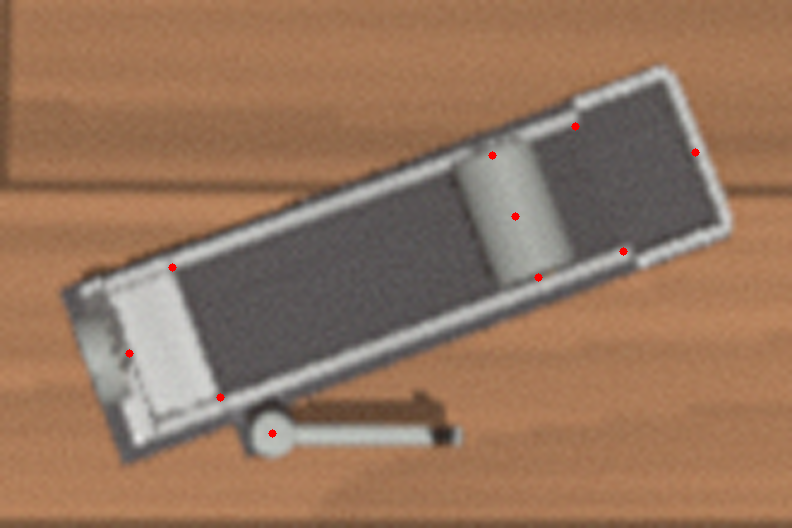

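```bash
cat >> h.py <<'E'
from scipy.spatial.transform import Rotation as Ro
P=np.load("pose.npz");RR,RT=P["R"],P["t"]
D=RR@Ro.from_rotvec([.1,0,0]).as_matrix(); DT=RR@[0,-45,25.5]+RT   # deck
def tgt(sign): # tool y = sign*deck y
    z=-D[:,2];y=sign*D[:,1];return np.column_stack([np.cross(y,z),y,z])
def state(o):
    R=Ro.from_rotvec(o["ee_rot"]).as_matrix();p=o["tool_pos"]
    print("t",round(o["clock"],2),"p",np.round(p,1),"ramp",np.round(RR.T@(p-RT),1),"deck",np.round(D.T@(p-DT),1),"w",round(o["width"],2),"F",np.round(o["contact_force"],1),"q",np.round(o["qpos"],2))
    return R,p
def delta(o,Rt,pt):
    R,p=state(o)
    print("rotvec deg (tool)",np.round(Ro.from_matrix(R.T@Rt).as_rotvec(degrees=True),1),"shift cm: now axes",np.round(R.T@(pt-p)/10,2),"after turn",np.round(Rt.T@(pt-p)/10,2))
E
python3 - <<'E'
from h import *
from bench import r
o=r.observe()
for s in(1,-1): delta(o,tgt(s),DT+D@[0,-105,100])
T=pickle.load(open("s0.pkl","rb"))["top"]
print("jar",onz(T,(466,256),75))
E
```

```text
t 0.1 p [ 173.5 -547.6  230.5] ramp [-523.9 -323.8  230.5] deck [-523.9 -257.   231.8] w 1.0 F [ 0.2  0.2 -0.6] q [-1.37  0.38  0.08  1.27 -0.    1.46]
rotvec deg (tool) [-4.5 -4.3 87.3] shift cm: now axes [-18.77 -51.58  11.64] after turn [-52.39  15.2   13.18]
t 0.1 p [ 173.5 -547.6  230.5] ramp [-523.9 -323.8  230.5] deck [-523.9 -257.   231.8] w 1.0 F [ 0.2  0.2 -0.6] q [-1.37  0.38  0.08  1.27 -0.    1.46]
rotvec deg (tool) [  4.3  -4.6 -92.5] shift cm: now axes [-18.77 -51.58  11.64] after turn [ 52.39 -15.2   13.18]
jar [ 487.15747089 -385.78138508   75.        ]
```

Call:
servo_tool(rotation=[[0.24,-0.26,-5.14],[0.24,-0.26,-5.14],[0.24,-0.26,-5.14],[0.24,-0.26,-5.14],[0.24,-0.26,-5.14],[0.24,-0.26,-5.14],[0.24,-0.26,-5.14],[0.24,-0.26,-5.14],[0.24,-0.26,-5.14],[0.24,-0.26,-5.14],[0.24,-0.26,-5.14],[0.24,-0.26,-5.14],[0.24,-0.26,-5.14],[0.24,-0.26,-5.14],[0.24,-0.26,-5.14],[0.24,-0.26,-5.14],[0.24,-0.26,-5.14],[0.24,-0.26,-5.14]], xyz=[[0,0,0],[0,0,0],[0,0,0],[0,0,0],[0,0,0],[0,0,0],[0,0,0],[0,0,0],[0,0,0],[0,0,0],[0,0,0],[0,0,0],[0,0,0],[0,0,0],[0,0,0],[0,0,0],[0,0,0],[0,0,0]], hand=[4,4,4,4,4,4,4,4,4,4,4,4,4,4,4,4,4,4])

```text
clock: 1.6
tool_pos: [173.6, -547.9, 230.7]
ee_rot: [-2.994, -0.54, 0.029]
contact_force: [0.3, 0.7, 0.1]
width: 0.473
```

Call:
servo_tool(rotation=[[0,0,0],[0,0,0],[0,0,0],[0,0,0],[0,0,0],[0,0,0],[0,0,0],[0,0,0],[0,0,0],[0,0,0],[0,0,0],[0,0,0],[0,0,0],[0,0,0],[0,0,0],[0,0,0],[0,0,0],[0,0,0],[0,0,0],[0,0,0]], xyz=[[2.6,-0.75,0],[2.6,-0.75,0],[2.6,-0.75,0],[2.6,-0.75,0],[2.6,-0.75,0],[2.6,-0.75,0],[2.6,-0.75,0],[2.6,-0.75,0],[2.6,-0.75,0],[2.6,-0.75,0],[2.6,-0.75,0],[2.6,-0.75,0],[2.6,-0.75,0],[2.6,-0.75,0],[2.6,-0.75,0],[2.6,-0.75,0],[2.6,-0.75,0],[2.6,-0.75,0],[2.6,-0.75,0],[2.6,-0.75,0]], hand=[4,4,4,4,4,4,4,4,4,4,4,4,4,4,4,4,4,4,4,4])

```text
clock: 3.27
tool_pos: [610.9, -227.5, 244.7]
ee_rot: [-2.996, -0.533, 0.031]
contact_force: [-0.1, -0.4, 0.5]
width: 0.469
```

Run:
```python
from h import *
from bench import r
o=r.observe();delta(o,tgt(-1),DT+D@[0,-105,60])
```

```text
t 3.27 p [ 610.9 -227.5  244.7] ramp [  -2.9 -174.3  244.7] deck [  -2.9 -106.7  231. ] w 0.47 F [-0.1 -0.4  0.5] q [-0.48  0.63  0.51  1.53  0.07  0.73]
rotvec deg (tool) [-0.   0.2  0. ] shift cm: now axes [ 0.34 -0.17 17.1 ] after turn [ 0.29 -0.17 17.1 ]
```

Call:
servo_tool(rotation=[[0,0,0],[0,0,0],[0,0,0],[0,0,0],[0,0,0],[0,0,0],[0,0,0],[0,0,0]], xyz=[[0.3,0,2.5],[0,0,2.5],[0,0,2.5],[0,0,2.5],[0,0,2.5],[0,0,2.5],[0,0,2],[0,0,0]], hand=[4,4,4,4,4,4,4,4])

```text
clock: 3.93
tool_pos: [603.1, -209.7, 70.7]
ee_rot: [-2.991, -0.532, 0.041]
contact_force: [-1.7, 0.7, -1.2]
width: 0.467
```

```bash
cat > look.py <<'E'
from h import *
from bench import r
import sys
n=sys.argv[1];o=r.observe();state(o)
S=r.snapshot("scene")["img"][110:240,220:400,::-1];T=r.snapshot("top")["img"][160:290,250:430,::-1]
im=np.vstack([cv2.resize(x,(540,300) if 0 else None,fx=2.3*1.0,fy=2.3,interpolation=cv2.INTER_CUBIC) for x in(S,T)])
cv2.imwrite(f"pics/{n}.png",im)
E
python3 look.py a1
```

```text
t 3.93 p [ 603.1 -209.7   70.7] ramp [  -4.1 -154.9   70.7] deck [  -4.1 -104.8   56. ] w 0.47 F [-1.7  0.7 -1.2] q [-0.47  0.66  0.11  1.11  0.07  0.75]
```

View pics/a1.png

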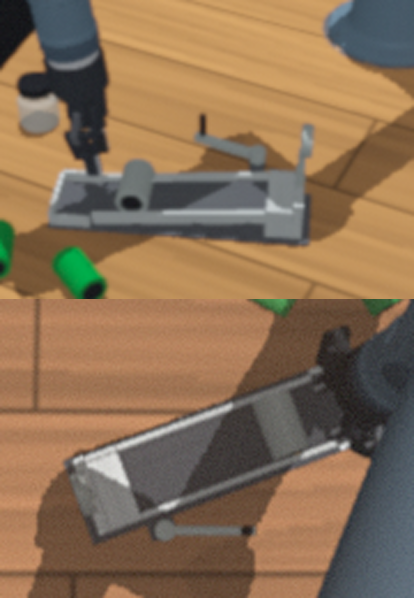

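The open gripper is behind the sleeve (scene crop (90,165), sleeve at (135,185)) and the keeper hasn't moved. Next I lower and start pushing.

Call:
servo_tool(rotation=[[0,0,0],[0,0,0],[0,0,0],[0,0,0],[0,0,0],[0,0,0],[0,0,0],[0,0,0],[0,0,0],[0,0,0],[0,0,0],[0,0,0]], xyz=[[0.4,0,1],[0,0,1],[0,0,1],[0,0,0.6],[0,0,0.6],[0,0,0],[0,-0.3,0],[0,-0.3,0],[0,-0.3,0],[0,-0.3,0],[0,-0.3,0],[0,0,0]], hand=[4,4,4,4,4,4,4,4,4,4,4,4])

```text
clock: 5.03
tool_pos: [604.1, -192.0, 36.3]
ee_rot: [-2.997, -0.534, 0.029]
contact_force: [0.4, -0.7, 0.2]
width: 0.471
```

```bash
python3 look.py a2
```

```text
t 5.03 p [ 604.1 -192.    36.3] ramp [   2.9 -138.6   36.3] deck [  2.9 -92.1  20.1] w 0.47 F [ 0.4 -0.7  0.2] q [-0.44  0.67  0.03  1.01  0.07  0.77]
```

View pics/a2.png

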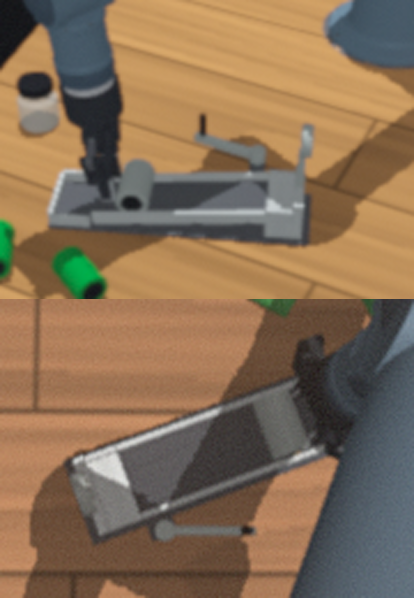

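Call:
servo_tool(rotation=[[0,0,0],[0,0,0],[0,0,0],[0,0,0],[0,0,0]], xyz=[[-0.3,0.4,0],[0,0,0],[0,0,0.5],[0,0,0.4],[0,0,0]], hand=[4,4,4,4,4])

```text
clock: 5.55
tool_pos: [601.4, -196.2, 25.1]
ee_rot: [-2.996, -0.533, 0.032]
contact_force: [0.3, -0.9, 0.5]
width: 0.47
```

Call:
servo_tool(rotation=[[0,0,0],[0,0,0],[0,0,0],[0,0,0],[0,0,0],[0,0,0],[0,0,0],[0,0,0]], xyz=[[0,-0.3,0],[0,-0.3,0],[0,-0.3,0],[0,-0.3,0],[0,-0.3,0],[0,-0.3,0],[0,-0.3,0],[0,-0.3,0]], hand=[4,4,4,4,4,4,4,4])

```text
clock: 6.22
tool_pos: [594.1, -173.9, 29.1]
ee_rot: [-2.997, -0.534, 0.029]
contact_force: [0.5, -1.7, 1.4]
width: 0.468
```

```bash
python3 look.py a3
```

```text
t 6.22 p [ 594.1 -173.9   29.1] ramp [  -0.2 -118.1   29.1] deck [ -0.2 -72.4  10.9] w 0.47 F [ 0.5 -1.7  1.4] q [-0.42  0.64 -0.03  0.97  0.07  0.79]
```

View pics/a3.png

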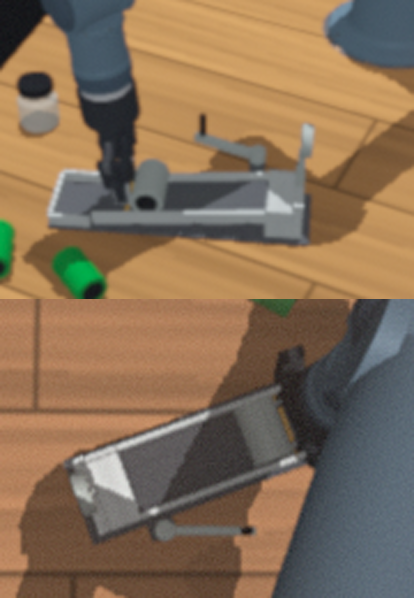

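The sleeve has moved uphill (scene crop x 135→150) with about 2 N on the tool, so I keep going at the same slow pace.

Call:
servo_tool(rotation=[[0,0,0],[0,0,0],[0,0,0],[0,0,0],[0,0,0],[0,0,0],[0,0,0],[0,0,0],[0,0,0],[0,0,0],[0,0,0],[0,0,0],[0,0,0],[0,0,0],[0,0,0],[0,0,0],[0,0,0],[0,0,0],[0,0,0],[0,0,0]], xyz=[[0,-0.3,-0.1],[0,-0.3,-0.1],[0,-0.3,0],[0,-0.3,0],[0,-0.3,0],[0,-0.3,0],[0,-0.3,0],[0,-0.3,0],[0,-0.3,0],[0,-0.3,0],[0,-0.3,0],[0,-0.3,0],[0,-0.3,0],[0,-0.3,0],[0,-0.3,0],[0,-0.3,0],[0,-0.3,0],[0,-0.3,0],[0,-0.3,0],[0,-0.3,0]], hand=[4,4,4,4,4,4,4,4,4,4,4,4,4,4,4,4,4,4,4,4])

```text
clock: 7.98
tool_pos: [573.4, -118.0, 36.8]
ee_rot: [-2.997, -0.533, 0.029]
contact_force: [-0.0, -1.7, 1.8]
width: 0.47
```

```bash
python3 look.py a4
```

```text
t 7.98 p [ 573.4 -118.    36.8] ramp [ -0.3 -58.5  36.8] deck [ -0.3 -12.3  12.6] w 0.47 F [-0.  -1.7  1.8] q [-0.35  0.57 -0.14  0.93  0.07  0.86]
```

View pics/a4.png

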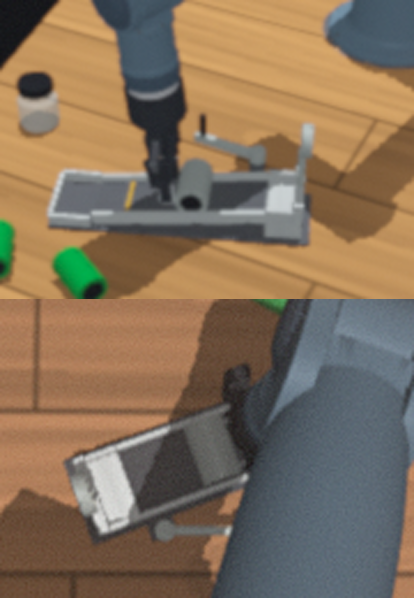

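The sleeve is at scene crop (195,187), square against the fingers, and the brass strip at (130,195) is well behind it.

Call:
servo_tool(rotation=[[0,0,0],[0,0,0],[0,0,0],[0,0,0],[0,0,0],[0,0,0],[0,0,0],[0,0,0],[0,0,0],[0,0,0],[0,0,0],[0,0,0],[0,0,0],[0,0,0],[0,0,0],[0,0,0],[0,0,0],[0,0,0],[0,0,0],[0,0,0]], xyz=[[0,-0.35,0],[0,-0.35,0],[0,-0.35,0],[0,-0.35,0],[0,-0.35,0],[0,-0.35,0],[0,-0.35,0],[0,-0.35,0],[0,-0.35,0],[0,-0.35,0],[0,-0.35,0],[0,-0.35,0],[0,-0.35,0],[0,-0.35,0],[0,-0.35,0],[0,-0.35,0],[0,-0.35,0],[0,-0.35,0],[0,-0.35,0],[0,-0.35,0]], hand=[4,4,4,4,4,4,4,4,4,4,4,4,4,4,4,4,4,4,4,4])

```text
clock: 9.75
tool_pos: [549.4, -52.6, 43.8]
ee_rot: [-2.997, -0.533, 0.029]
contact_force: [-0.3, -2.0, 1.0]
width: 0.466
```

```bash
python3 look.py a5
```

```text
t 9.75 p [549.4 -52.6  43.8] ramp [-0.3 11.2 43.8] deck [-0.3 57.7 12.6] w 0.47 F [-0.3 -2.   1. ] q [-0.26  0.5  -0.24  0.89  0.08  0.96]
```

View pics/a5.png

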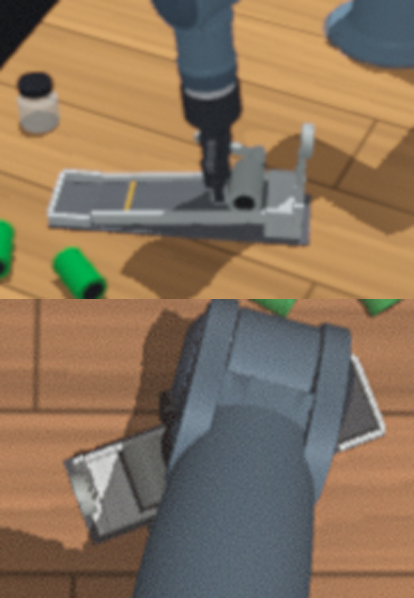

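The sleeve is just below the crest (scene crop (247,180)), so I slow down here.

Call:
servo_tool(rotation=[[0,0,0],[0,0,0],[0,0,0],[0,0,0],[0,0,0],[0,0,0],[0,0,0],[0,0,0],[0,0,0],[0,0,0],[0,0,0],[0,0,0],[0,0,0],[0,0,0],[0,0,0],[0,0,0]], xyz=[[0,-0.2,0],[0,-0.2,0],[0,-0.2,0],[0,-0.2,0],[0,-0.2,0],[0,-0.2,0],[0,-0.2,0],[0,-0.2,0],[0,-0.2,0],[0,-0.2,0],[0,-0.2,0],[0,-0.2,0],[0,-0.2,0],[0,-0.2,0],[0,-0.2,0],[0,0,0]], hand=[4,4,4,4,4,4,4,4,4,4,4,4,4,4,4,4])

```text
clock: 11.18
tool_pos: [538.4, -23.7, 46.5]
ee_rot: [-2.994, -0.534, 0.03]
contact_force: [-0.5, -0.2, 0.6]
width: 0.467
```

```bash
python3 look.py a6
```

```text
t 11.18 p [538.4 -23.7  46.5] ramp [-0.7 42.  46.5] deck [-0.7 88.7 12.2] w 0.47 F [-0.5 -0.2  0.6] q [-0.21  0.47 -0.28  0.87  0.08  1.  ]
```

View pics/a6.png

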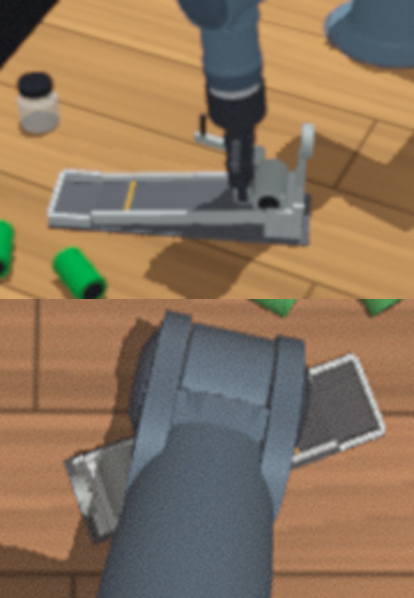

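Run:
```python
from h import *
S=pickle.load(open("s0.pkl","rb"))["scene"]
for y,z in((70,59),(76,56),(83,55)):print(y,np.round((proj(S,RR@[34,y,z]+RT)-[220,110]+.5)*2.3-.5,1))
```

```text
70 [264.8 202.4]
76 [269.4 204.5]
83 [274.7 205.4]
```

Call:
servo_tool(rotation=[[0,0,0],[0,0,0],[0,0,0],[0,0,0],[0,0,0],[0,0,0]], xyz=[[0,-0.2,0],[0,-0.2,0],[0,-0.2,0],[0,-0.2,0],[0,0,0],[0,0,0]], hand=[4,4,4,4,4,4])

```text
clock: 11.78
tool_pos: [536.3, -17.2, 47.5]
ee_rot: [-2.997, -0.534, 0.029]
contact_force: [-0.6, 0.4, -0.1]
width: 0.469
```

Run:
```python
from h import *
from bench import r
state(r.observe());S=r.snapshot("scene");cv2.imwrite("pics/a7.png",cv2.resize(S["img"][165:215,300:380,::-1],None,fx=8,fy=8,interpolation=cv2.INTER_CUBIC))
for y,z in((70,59),(76,56),(83,55)):print(y,np.round((proj(S,RR@[34,y,z]+RT)-[300,165]+.5)*8-.5,1))
```

```text
t 11.78 p [536.3 -17.2  47.5] ramp [-0.4 48.9 47.5] deck [-0.4 95.6 12.5] w 0.47 F [-0.6  0.4 -0.1] q [-0.2   0.47 -0.29  0.87  0.08  1.02]
70 [282.4 265.2]
76 [298.1 272.4]
83 [316.7 275.8]
```

View pics/a7.png

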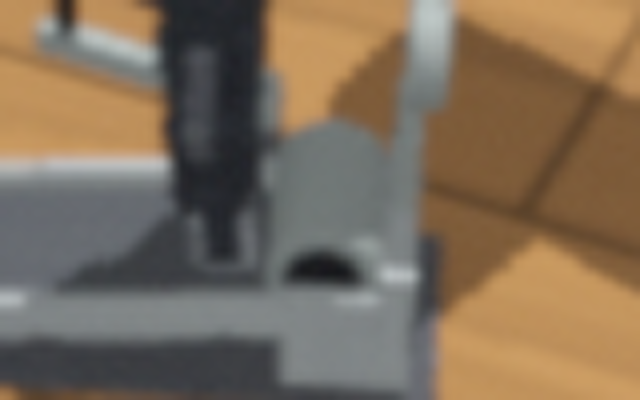

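The bore is at crop (322,272) against a predicted (317,276) for y=83. The sleeve is seated against the stop, the force is zero and there is a gap to the fingers. I back off and rise.

Call:
servo_tool(rotation=[[0,0,0],[0,0,0],[0,0,0],[0,0,0],[0,0,0],[0,0,0],[0,0,0],[0,0,0],[0,0,0],[0,0,0]], xyz=[[0,0.5,0],[0,1,0],[0,1,-1],[0,0,-2],[0,0,-3],[0,0,-3],[0,0,-3],[0,0,-2],[0,0,0],[0,0,0]], hand=[4,4,4,4,4,4,4,4,4,4])

```text
clock: 12.67
tool_pos: [551.6, -55.0, 185.6]
ee_rot: [-2.999, -0.532, 0.024]
contact_force: [0.2, 0.8, -0.3]
width: 0.464
```

```bash
python3 - <<'E'
from h import *
from bench import r
o=r.observe()
z=np.array([0,0,-1.]);y=-RR[:,0];Rt=np.column_stack([np.cross(y,z),y,z])
delta(o,Rt,RR@[-118,-28,76]+RT)
E
python3 look.py a8
```

```text
t 12.67 p [551.6 -55.  185.6] ramp [  0.9   8.1 185.6] deck [  0.9  68.8 154. ] w 0.46 F [ 0.2  0.8 -0.3] q [-0.26  0.39 -0.02  1.21  0.08  0.96]
rotvec deg (tool) [-4.4  4.3 89.9] shift cm: now axes [-11.9    4.66  10.55] after turn [ 3.61 11.89 10.96]
t 12.67 p [551.6 -55.  185.6] ramp [  0.9   8.1 185.6] deck [  0.9  68.8 154. ] w 0.46 F [ 0.2  0.8 -0.3] q [-0.26  0.39 -0.02  1.21  0.08  0.96]
```

View pics/a8.png

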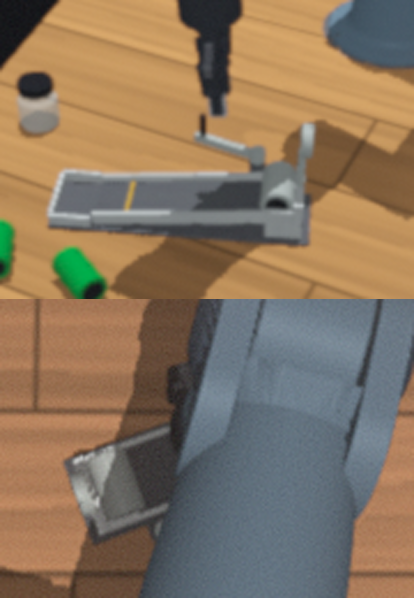

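The sleeve stays in the cradle with the gripper clear, and the keeper is unchanged. I turn the tool, close the fingers and go to the keeper's outer side.

Call:
servo_tool(rotation=[[-0.29,0.29,6],[-0.29,0.29,6],[-0.29,0.29,6],[-0.29,0.29,6],[-0.29,0.29,6],[-0.29,0.29,6],[-0.29,0.29,6],[-0.29,0.29,6],[-0.29,0.29,6],[-0.29,0.29,6],[-0.29,0.29,6],[-0.29,0.29,6],[-0.29,0.29,6],[-0.29,0.29,6],[-0.29,0.29,6],[0,0,0]], xyz=[[0,0,0],[0,0,0],[0,0,0],[0,0,0],[0,0,0],[0,0,0],[0,0,0],[0,0,0],[0,0,0],[0,0,0],[0,0,0],[0,0,0],[0,0,0],[0,0,0],[0,0,0],[0,0,0]], hand=[0,0,0,0,0,0,0,0,0,0,0,0,0,0,0,0])

```text
clock: 14.1
tool_pos: [548.9, -53.3, 182.5]
ee_rot: [2.573, -1.8, -0.01]
contact_force: [0.4, 0.1, -0.3]
width: -0.002
```

Call:
servo_tool(rotation=[[0,0,0],[0,0,0],[0,0,0],[0,0,0],[0,0,0],[0,0,0],[0,0,0],[0,0,0]], xyz=[[0.6,2,0],[0.6,2,0],[0.6,2,0],[0.6,2,0],[0.6,2,0],[0.6,2,0],[0,0,0],[0,0,0]], hand=[0,0,0,0,0,0,0,0])

```text
clock: 14.77
tool_pos: [448.7, -128.9, 183.6]
ee_rot: [-2.575, 1.799, 0.008]
contact_force: [0.1, -0.6, 0.6]
width: -0.001
```

```bash
cat > k.py <<'E'
from h import *
from bench import r
import sys
ph=np.radians(float(sys.argv[1]));tp=[float(x) for x in sys.argv[2:5]]
o=r.observe()
z=np.array([0,0,-1.]);y=-RR@[np.sin(ph),np.cos(ph),0];Rt=np.column_stack([np.cross(y,z),y,z])
delta(o,Rt,RR@tp+RT)
E
python3 k.py 90 -118 -28 76
```

```text
t 14.77 p [ 448.7 -128.9  183.6] ramp [-121.2  -25.7  183.6] deck [-121.2   35.   155.4] w -0.0 F [ 0.1 -0.6  0.6] q [-0.42  0.19 -0.3   1.09  0.    2.37]
rotvec deg (tool) [ 0.2  0.2 -0.1] shift cm: now axes [ 0.27 -0.35 10.76] after turn [ 0.23 -0.32 10.76]
```

Call:
servo_tool(rotation=[[0,0,0],[0,0,0],[0,0,0],[0,0,0],[0,0,0],[0,0,0],[0,0,0],[0,0,0]], xyz=[[0.2,0,2],[0,0,2],[0,0,2],[0,0,2],[0,0,1.5],[0,0,1],[0,0,0.2],[0,0,0]], hand=[0,0,0,0,0,0,0,0])

```text
clock: 15.43
tool_pos: [449.9, -129.6, 76.4]
ee_rot: [2.577, -1.797, -0.009]
contact_force: [0.0, -1.1, 0.6]
width: -0.001
```

```bash
python3 k.py 90 -78 -32 76; python3 look.py a9
```

```text
t 15.43 p [ 449.9 -129.6   76.4] ramp [-120.3  -26.8   76.4] deck [-120.3   23.2   48.9] w -0.0 F [ 0.  -1.1  0.6] q [-0.42  0.28 -0.48  0.81  0.    2.37]
rotvec deg (tool) [0.2 0.3 0. ] shift cm: now axes [ 0.52 -4.23  0.03] after turn [ 0.52 -4.23  0.04]
t 15.43 p [ 449.9 -129.6   76.4] ramp [-120.3  -26.8   76.4] deck [-120.3   23.2   48.9] w -0.0 F [ 0.  -1.1  0.6] q [-0.42  0.28 -0.48  0.81  0.    2.37]
```

View pics/a9.png

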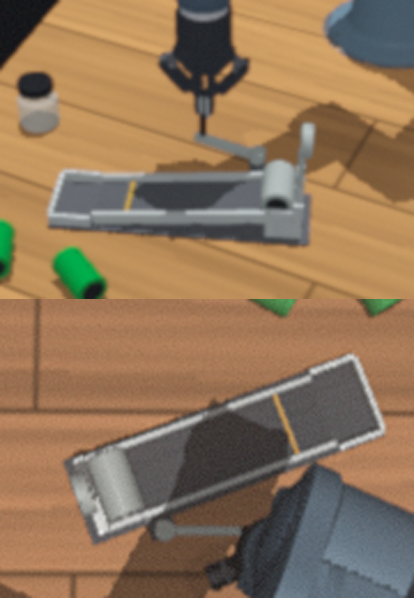

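The shut fingertips are on the robot's side of the pin (scene crop (203,115)), and the sleeve is seated at top crop (117,480). I push the pin towards the track.

Call:
servo_tool(rotation=[[0,0,0],[0,0,0],[0,0,0],[0,0,0],[0,0,0],[0,0,0],[0,0,0],[0,0,0],[0,0,0],[0,0,0],[0,0,0],[0,0,0],[0,0,0]], xyz=[[0.05,-0.35,0],[0.05,-0.35,0],[0.05,-0.35,0],[0.05,-0.35,0],[0.05,-0.35,0],[0.05,-0.35,0],[0.05,-0.35,0],[0.05,-0.35,0],[0.05,-0.35,0],[0.05,-0.35,0],[0,-0.35,0],[0,-0.35,0],[0,0,0]], hand=[0,0,0,0,0,0,0,0,0,0,0,0,0])

```text
clock: 16.62
tool_pos: [492.1, -120.1, 77.3]
ee_rot: [-2.575, 1.798, 0.005]
contact_force: [-0.7, -0.8, -0.8]
width: -0.005
```

```bash
python3 k.py 90 -78 -32 76; python3 look.py a10
```

```text
t 16.62 p [ 492.1 -120.1   77.3] ramp [-77.4 -32.5  77.3] deck [-77.4  17.6  50.3] w -0.01 F [-0.7 -0.8 -0.8] q [-0.37  0.35 -0.38  0.84  0.    2.42]
rotvec deg (tool) [ 0.   0.2 -0. ] shift cm: now axes [-0.05  0.06  0.13] after turn [-0.05  0.06  0.13]
t 16.62 p [ 492.1 -120.1   77.3] ramp [-77.4 -32.5  77.3] deck [-77.4  17.6  50.3] w -0.01 F [-0.7 -0.8 -0.8] q [-0.37  0.35 -0.38  0.84  0.    2.42]
```

View pics/a10.png

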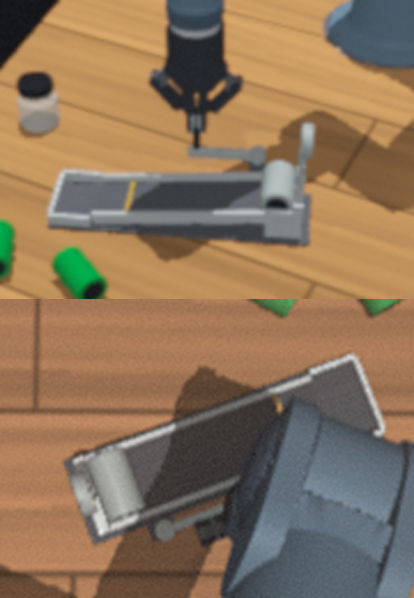

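The arm is now along the track (about 1.57 rad). Next come arc steps of 3° each about the pivot.

Call:
servo_tool(rotation=[[0,0,-3],[0,0,-3],[0,0,-3],[0,0,-3],[0,0,-3],[0,0,-3],[0,0,-3],[0,0,-3],[0,0,-3],[0,0,-3],[0,0,-3],[0,0,-3],[0,0,-3],[0,0,-3],[0,0,-3]], xyz=[[0.08,-0.44,0],[0.08,-0.44,0],[0.08,-0.44,0],[0.08,-0.44,0],[0.08,-0.44,0],[0.08,-0.44,0],[0.08,-0.44,0],[0.08,-0.44,0],[0.08,-0.44,0],[0.08,-0.44,0],[0.08,-0.44,0],[0.08,-0.44,0],[0.08,-0.44,0],[0.08,-0.44,0],[0.08,-0.44,0]], hand=[0,0,0,0,0,0,0,0,0,0,0,0,0,0,0])

```text
clock: 17.97
tool_pos: [546.4, -86.6, 77.1]
ee_rot: [-3.067, 0.672, 0.008]
contact_force: [-3.2, -1.3, 2.0]
width: -0.001
```

```bash
python3 k.py 45 -13.9 -18.7 76; python3 look.py a11
```

```text
t 17.97 p [546.4 -86.6  77.1] ramp [-14.8 -19.8  77.1] deck [-14.8  30.2  48.8] w -0.0 F [-3.2 -1.3  2. ] q [-0.27  0.43 -0.25  0.89  0.    1.73]
rotvec deg (tool) [-0.   0.3  0.1] shift cm: now axes [-0.01 -0.14  0.11] after turn [-0.01 -0.14  0.11]
t 17.97 p [546.4 -86.6  77.1] ramp [-14.8 -19.8  77.1] deck [-14.8  30.2  48.8] w -0.0 F [-3.2 -1.3  2. ] q [-0.27  0.43 -0.25  0.89  0.    1.73]
```

View pics/a11.png

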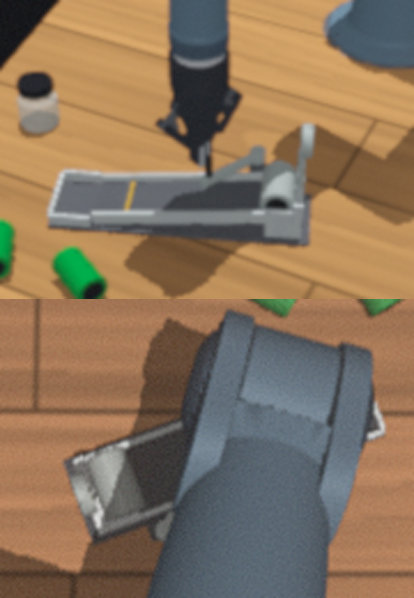

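The arc follows to within 1.5 mm and the arm is half closed. I continue.

Call:
servo_tool(rotation=[[0,0,-3],[0,0,-3],[0,0,-3],[0,0,-3],[0,0,-3],[0,0,-3],[0,0,-3],[0,0,-3],[0,0,-3],[0,0,-3],[0,0,-3],[0,0,-3],[0,0,-3],[0,0,-3]], xyz=[[0.08,-0.46,0],[0.08,-0.46,0],[0.08,-0.44,0],[0.08,-0.44,0],[0.08,-0.44,0],[0.08,-0.44,0],[0.08,-0.44,0],[0.08,-0.44,0],[0.08,-0.44,0],[0.08,-0.44,0],[0.08,-0.44,0],[0.08,-0.44,0],[0.08,-0.44,0],[0.08,-0.44,0]], hand=[0,0,0,0,0,0,0,0,0,0,0,0,0,0])

```text
clock: 19.23
tool_pos: [564.1, -28.4, 77.3]
ee_rot: [-3.105, -0.468, 0.004]
contact_force: [0.5, -3.1, -1.3]
width: 0.0
```

```bash
python3 k.py 0 22 36 76; python3 look.py a12
```

```text
t 19.23 p [564.1 -28.4  77.3] ramp [21.9 28.8 77.3] deck [21.9 78.6 44.2] w 0.0 F [ 0.5 -3.1 -1.3] q [-0.16  0.45 -0.22  0.9   0.    1.11]
rotvec deg (tool) [-0.1  0.1 -3. ] shift cm: now axes [-0.02 -0.72  0.13] after turn [ 0.01 -0.72  0.13]
t 19.23 p [564.1 -28.4  77.3] ramp [21.9 28.8 77.3] deck [21.9 78.6 44.2] w 0.0 F [ 0.5 -3.1 -1.3] q [-0.16  0.45 -0.22  0.9   0.    1.11]
```

View pics/a12.png

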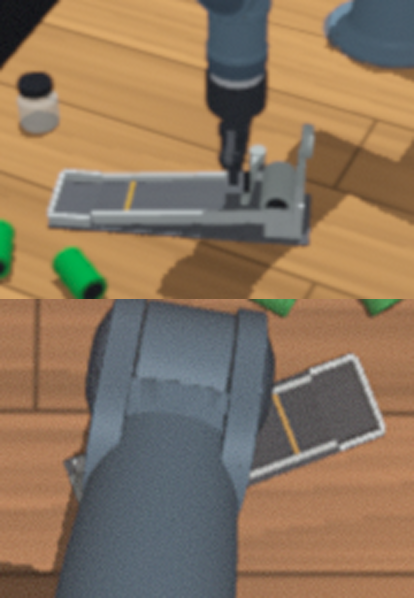

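The pin is about 7 mm short of the end stop. I finish slowly and watch the force.

Call:
servo_tool(rotation=[[0,0,-3],[0,0,0],[0,0,0],[0,0,0]], xyz=[[0,-0.2,0],[0,-0.2,0],[0,-0.2,0],[0,0,0]], hand=[0,0,0,0])

```text
clock: 19.67
tool_pos: [563.0, -22.0, 77.7]
ee_rot: [-3.091, -0.545, 0.001]
contact_force: [2.3, -1.5, -0.2]
width: 0.0
```

Call:
servo_tool(rotation=[[0,0,0],[0,0,0],[0,0,0]], xyz=[[0,-0.15,0],[0,-0.1,0],[0,0,0]], hand=[0,0,0])

```text
clock: 19.92
tool_pos: [561.7, -19.7, 77.6]
ee_rot: [-3.091, -0.548, 0.002]
contact_force: [2.2, -1.6, 0.8]
width: 0.006
```

```bash
python3 k.py 0 22 36 76
python3 - <<'E'
from h import *
from bench import r
S=r.snapshot("scene");cv2.imwrite("pics/a13.png",cv2.resize(S["img"][165:215,300:380,::-1],None,fx=8,fy=8,interpolation=cv2.INTER_CUBIC))
for X in([22,52,98],[22,52,65],[34,52,58],[34,83,55]):print(X,np.round((proj(S,RR@X+RT)-[300,165]+.5)*8-.5,1))
E
```

```text
t 19.92 p [561.7 -19.7  77.6] ramp [22.6 37.8 77.6] deck [22.6 87.6 43.6] w 0.01 F [ 2.2 -1.6  0.8] q [-0.15  0.44 -0.23  0.9   0.    1.07]
rotvec deg (tool) [-0.2  0.1 -0.1] shift cm: now axes [-0.06  0.18  0.16] after turn [-0.06  0.18  0.16]
[22, 52, 98] [239.9 161. ]
[22, 52, 65] [237.3 228.3]
[34, 52, 58] [234.1 263.5]
[34, 83, 55] [316.7 275.8]
```

View pics/a13.png

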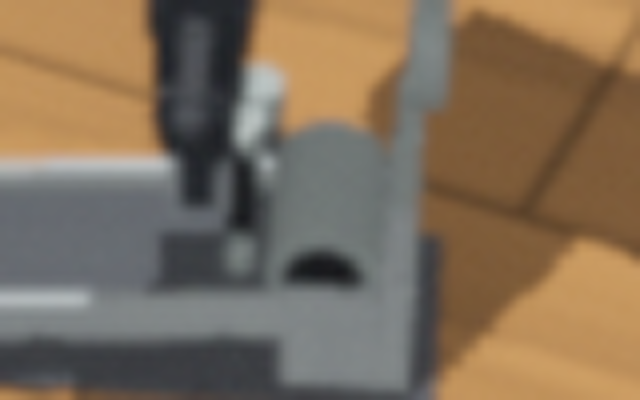

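Call:
servo_tool(rotation=[[0,0,0],[0,0,0],[0,0,0],[0,0,0]], xyz=[[0,-0.15,0],[0,-0.15,0],[0,0,0],[0,0,0]], hand=[0,0,0,0])

```text
clock: 20.3
tool_pos: [561.5, -19.4, 77.8]
ee_rot: [3.091, 0.546, -0.002]
contact_force: [4.1, -7.4, -2.8]
width: 0.0
```

```bash
python3 k.py 0 22 36 76
```

```text
t 20.3 p [561.5 -19.4  77.8] ramp [22.5 38.1 77.8] deck [22.5 87.9 43.7] w 0.0 F [ 4.1 -7.4 -2.8] q [-0.15  0.44 -0.23  0.9  -0.    1.08]
rotvec deg (tool) [ 0.2  0.1 -0.2] shift cm: now axes [-0.05  0.21  0.18] after turn [-0.05  0.21  0.18]
```

The tool stopped moving and the force rose to about 8.5 N, so the end stop is reached. I back off and retreat upward.

Call:
servo_tool(rotation=[[0,0,0],[0,0,0],[0,0,0],[0,0,0],[0,0,0],[0,0,0],[0,0,0],[0,0,0],[0,0,0],[0,0,0],[0,0,0],[0,0,0],[0,0,0],[0,0,0],[0,0,0],[0,0,0]], xyz=[[0,0.5,0],[0,1,0],[0,1.5,0],[0,0,-2],[0,0,-3],[0,0,-3],[0,0,-3],[0,0,-2],[0,2.5,0],[0,2.5,0],[0,2.5,0],[0,2.5,0],[0,2.5,0],[0,2.5,0],[0,2.5,0],[0,0,0]], hand=[0,0,0,0,0,0,0,0,0,0,0,0,0,0,0,0])

```text
clock: 21.63
tool_pos: [631.5, -215.2, 205.5]
ee_rot: [-3.094, -0.541, 0.005]
contact_force: [-0.9, 0.6, -0.3]
width: -0.003
```

Run:
```python
from h import *
from bench import r
state(r.observe())
S=r.snapshot("scene");T=r.snapshot("top")
a=cv2.resize(S["img"][160:220,300:370,::-1],None,fx=8,fy=8,interpolation=cv2.INTER_CUBIC);b=cv2.resize(T["img"][210:280,270:340,::-1],None,fx=7,fy=7,interpolation=cv2.INTER_CUBIC)[:480]
for im,s,o,k in((a,S,(300,160),8),(b,T,(270,210),7)):
  for X in([22,52,98],[34,52,65],[34,83,55],[-34,83,55]):
    p=(proj(s,RR@X+RT)-o+.5)*k-.5;print(X,np.round(p));cv2.circle(im,p.astype(int).tolist(),2,(0,0,255),-1)
h=min(len(a),len(b));im=np.hstack([a[:h],b[:h]]);im=cv2.resize(im,None,fx=.75,fy=.75);cv2.imwrite("pics/a14.png",im);print(im.shape)
cv2.imwrite("pics/full.png",np.hstack([cv2.resize(x["img"][:,:,::-1],(400,250)) for x in(S,T)]))
```

```text
t 21.63 p [ 631.5 -215.2  205.5] ramp [  20.7 -169.8  205.5] deck [  20.7 -106.2  191.6] w -0.0 F [-0.9  0.6 -0.3] q [-0.42  0.59  0.35  1.34 -0.    0.8 ]
[22, 52, 98] [240. 201.]
[34, 52, 65] [235. 290.]
[34, 83, 55] [317. 316.]
[-34, 83, 55] [328. 199.]
[22, 52, 98] [280. 115.]
[34, 52, 65] [267.  91.]
[34, 83, 55] [184. 123.]
[-34, 83, 55] [250. 307.]
(360, 788, 3)
```

View pics/a14.png

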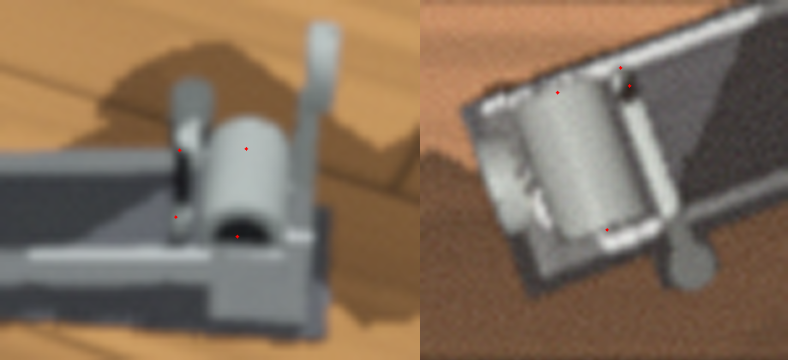

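View pics/full.png

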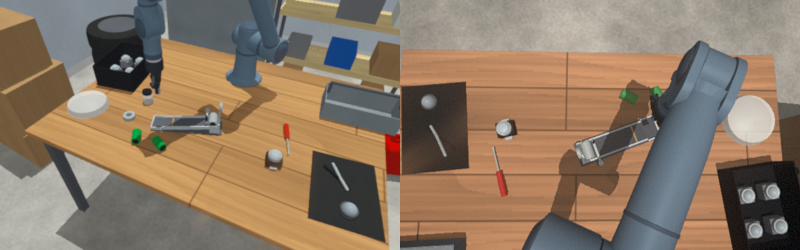

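The keeper lies square across the track just behind the seated sleeve. In the top crop the pin is at (628,88), predicted (630,86). The sleeve is against the stop, the bystanders are untouched, and the arm is clear and still, so I hand in.

```bash
python3 -c "
from bench import r
print(r.job_done())"
```

```text
the job is handed in; nothing more can be done
None
```

The sleeve is in the cradle against the stop plate and the keeper arm lies closed behind it. I handed the job in at about 22 s; the system gave no verdict.

- **Sleeve:** I pushed it up the ramp from behind with two open fingertips at about 25–50 mm/s and roughly 2–3 N. It never rolled back. Once it was over the crest, the push force fell to zero and a gap opened to the fingers. Its bore showed about 0.8 px (2 mm) from where it should be when seated.
- **Keeper:** I pushed the pin with the shut fingertips, first towards the track and then in 3° steps around the pivot. At the end stop the tool stopped moving and the force rose to about 8.5 N. After I backed off, the pin's top was within about 1 px of its closed position in the top view.
- **Bench and arm:** The arm ended clear of everything, about 200 mm up. The screwdriver, lamp unit and bearing looked untouched in the last pictures. The jar was also unmoved in the scene view, but the arm hid it from the top camera.

No check failed. Two smaller disagreements came up. The first descent stopped about 6 mm higher than commanded, and I corrected it before pushing. The finger was also 2 mm farther along the track at the end stop than I had calculated, probably a finger-size or calibration offset.

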